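Slide a thin gasket over the plate edge and lay it on the flange

ROBOT

A 6-joint arm with a two-finger parallel gripper is mounted at the origin on a cart in front of the work surface, level with it; the furniture and walls round the work are solid. World frame = base frame: x ahead of the robot, y to its left, z up, the work surface at z = 0. Lengths are in m, angles in rad, forces in N, time in s.
With the tool pointing down it reaches from about 0.3 to 0.775 m from the base axis. Payload 14.6 kg.
Tool frame: the origin (TCP) lies at the very end of the fingers, on their centre line; the grasp point (between the pads) lies 19 mm behind it; z points along the fingers, y is the line along which they close (so a half turn about z gives the same grasp; the last joint's range is limited). The gripper opens to 94 mm and grips with 3 to 60 N. Pads are 16 mm wide; open, the fingers measure 119 mm over their backs; the gripper's body (75 mm by 177 mm) begins 78 mm behind the grasp point.
Start: joints at [1.183, 0.3, 1.521, -0, 1.321, -0.067], TCP at [0.173, 0.522, 0.205] pointing down, gripper open.
Joint ranges: [-3.03, 3.03], [-0.79, 2.21], [0.23, 2.52], [-1.04, 4.18], [0, 3.07], [-2.55, 2.55]. Speed limits (rad/s): [2.22, 2.22, 2.57, 3.14, 3.14, 3.14].

INTERFACE

Orientations are given as [roll, pitch, yaw] about the fixed x, y, z axes, in that order (R = Rz(yaw) Ry(pitch) Rx(roll)).
In Python, from station import ctrl gives the robot as it stands.
- The arm moves only by the shell command python3 -m pendant 'ROWS' [OPENING] [FORCE]. ROWS is JSON, a list of rows, each a list of 2 entries, a list of its own where there are three numbers: the shift along the world's x, y, z in cm, then the turn about the world's z in rad. A call has 1 to 20 rows; each row shifts and turns the commanded pose from where the row before left it; what a row does not reach is not made up. A row lasts 1/12 s, in which the tool goes at most 41.7 mm and 7.16 degrees, less where a joint would pass 70% of its speed; a pose out of reach is approached as far as the arm can. A call is refused whole if a number of a shift passes 4.17 or a number of a turn 0.125, either way. A call with a gripper value outside its range is refused whole. OPENING is the opening, from 0 (shut) to 1 (fully open), set as the call begins (- or left out, the last holds). The fingers move at their own pace and stop on an object; FORCE is the grip in N (left out, the last holds). Time passes only in rows, so rows that do not move let the fingers close. It gives the time, the measured TCP pose, the force, the opening and the grip force at its end, in the units of the state.
- ctrl.get_obs(): the state, without advancing time (a new reading comes with each control period).
- ctrl.camera(name): name is "side" or "top"; returns a dict with "color" (420x560x3 uint8, red, green, blue), "intrinsics" (3x3 intrinsics, pixels), "camera_from_world" (4x4, takes a point from world to camera coordinates). Camera axes: x right, y down, z forward; pixel columns grow to the right and rows downward; lengths in m; the calibration is good to about 2 mm. A picture is of the moment at which its call begins. There is no depth.
- ctrl.hand_in(): hands the job in; it is judged then, once.
The state is a dict: "time_s": time; "qpos": joint angles; "joint_vel": joint speeds; "tau": joint torques, N m; "ee_pos": TCP position; "eef_rot": TCP orientation; "force": force on the tool from outside, world axes, zero at the start; "moment": the same for the moment, N m; "grip_width": finger opening in m; "grip_force": force on a finger pad.
Only numpy, scipy, OpenCV 4.12 (cv2) and the standard library are available. Lean on these libraries where they do the work, as an engineer would, in place of code of your own. Each camera call takes 0.05 s, during which the arm holds its last target. There are 200 camera calls.

TASK

The green gasket lies flat on the granite plate and is too thin to pick up there. Slide it along the plate until most of its pull tab sticks out over the plate's front edge, then pinch the tab across its width, lift the gasket off and lay it flat on the aluminium flange of the stand, centred and square on it with the port openings in line and the tab sticking out over the flange's front. Let go of it, and leave the spanner and the compressor wheel on the worktop as they are.

Things in the scene. Friction and masses are not known exactly. Their poses are not given: they have to be found in the camera images.
- surface_plate: Fixed grey granite surface plate, 220 (x) x 150 (y) x 60 high, on the robot's left. Origin: centre of its underside; its flat top is 60 mm above. The front edge, over which the gasket is to be slid, is the 150 mm edge at local x = -110 mm, on the robot's side.
- flange_stand: Fixed stand on the robot's right: foot 100 x 100 x 10, round column, square aluminium flange 92 x 92 x 16 on top with a 40 mm round port and four bolt holes. Origin: centre of its underside; the flat flange top is 70 mm above. Local -x is its front (the robot's side), where the gasket's tab must stick out; flange sides parallel to local x and y.
- gasket_center (a point): Loose green fibre gasket, 50 g, 3 mm thick: 92 x 92 square body with a 40 mm round port, plus a pull tab. Point: centre of the square, half-way through the thickness; z up, the tab points along -x. Friction on granite about 0.6; it drags along under closed fingertips pressing with about 5 N. The solid strip between port and tab is 26 mm wide, centred at x = -33 mm, y = 0.
- tab_center (a point): Centre of the gasket's pull tab, half-way through its thickness, 73.5 mm from gasket_center along the gasket's -x. The tab is 36 mm wide (y), 3 mm thick, and runs from x = -46 to -101 mm of gasket_center, with a rounded end; pinch it here across its 36 mm, the fingertips reaching below it. A grip of 25 N keeps it level and does not harm it.
- tab_end (a point): Outer end of the pull tab, 101 mm from gasket_center along the gasket's -x, half-way through its thickness.
- spanner_13: Loose combination spanner, 149 x 27 x 6, lying on the worktop in front, a bystander. Origin: centre of its underside.
- impeller: Loose white compressor wheel, 59 mm across, 32 high, standing on the worktop, a bystander. Origin: centre of its underside.
- turbocharger: Fixed turbocharger on a pedestal between plate and stand, a bystander. Origin: middle of its underside, 122 mm above the worktop. With its red clamps it fills x 0.48 to 0.75, y -0.18 to 0.17, up to 290 mm above the worktop (front clamps 200 mm); to its right a magnetic base with a 260 mm high rod at x 0.62, y -0.25. Carry the gasket over it or round its front.

How it is judged:
On the way, in this order (a step that is already met when the one before it is completed fails the run):
1. the gasket lies flat on the granite plate with at least 30 mm of its tab sticking out over the front edge (x of tab_end in the frame of surface_plate below -0.14 m and x of gasket_center in the frame of surface_plate above -0.09 m and z of gasket_center in the frame of surface_plate between 0.0585 and 0.0645 m and angle between gasket_center's own z axis and vertical below 0.06 rad), for 0.2 s.
2. the gasket is lifted clear of the plate, its centre at least 100 mm above the worktop, by the fingers (height (world z) of gasket_center above 0.1 m and contact force between the fingers and gasket above 0.5 N), for 0.2 s.
At the end, for the whole second after the job is handed in: The gasket lies at rest flat on the flange (within 3 mm of height and 0.06 rad), its centre within 9 mm of the flange's centre, its sides within 0.14 rad (8 degrees) of the flange's, the tab out over the flange's front (horizontal distance between gasket_center and flange_stand below 0.009 m and angle between the x axis of gasket_center and the x axis of flange_stand, either way round below 0.14 rad and x of tab_end in the frame of flange_stand below -0.08 m and z of gasket_center in the frame of flange_stand between 0.0685 and 0.0745 m and angle between gasket_center's own z axis and vertical below 0.06 rad and linear speed of gasket below 0.02 m/s); the robot touches nothing.
It fails at once if the gasket falls down to the worktop (height (world z) of gasket_center below 0.04 m).
It fails at once if the spanner or the compressor wheel is moved by more than 30 mm (distance of any of spanner_13, impeller from where it was at the start of the episode above 0.03 m).
It also fails if it takes over 64 s, if anything falls off the work surface, if the arm or the gripper's body presses on something with over 40 N, if the wrist force passes 120 N, or if a joint passes its speed limit or range.

## Working session

There is one attempt and no reset: what is moved stays moved. The work goes in short steps, Python scripts to look and compute and a shell command to move; the robot and the scene stay as the last step left them, time stands still between calls to the robot, and variables do not carry over. Pictures are saved under pics/ and viewed, at most 10 in all, crops included, and the job is handed in when it is done.

```bash
mkdir -p pics; ls
python3 - <<'E'
from station import ctrl
import cv2,numpy as np
o=ctrl.get_obs()
for k in("time_s","ee_pos","eef_rot","force","grip_width"):print(k,o[k])
for n in("top","side"):
    c=ctrl.camera(n);cv2.imwrite(f"pics/{n}0.png",c["color"][:,:,::-1]);print(c["intrinsics"],c["camera_from_world"])
E
```

```text
pics
time_s 0.0
ee_pos [0.17334738 0.52168958 0.20485872]
eef_rot [-3.14041241e+00 -9.07492912e-05  2.82070296e+00]
force [-0.17586468 -0.25684303 -0.89379721]
grip_width 0.09436350501433889
[[479.19907661   0.         279.45700265]
 [  0.         479.19907661 212.9345555 ]
 [  0.           0.           1.        ]] [[ 4.42492968e-03 -9.99617799e-01 -2.72887603e-02  1.81005773e-02]
 [-9.82726127e-01  7.01954866e-04 -1.85064493e-01  5.30935637e-01]
 [ 1.85012917e-01  2.76362750e-02 -9.82347422e-01  1.43496830e+00]
 [ 0.00000000e+00  0.00000000e+00  0.00000000e+00  1.00000000e+00]]
[[502.77691596   0.         274.80121083]
 [  0.         502.77691596 210.51996849]
 [  0.           0.           1.        ]] [[ 0.84600057 -0.53310235 -0.0092147  -0.42890971]
 [-0.4316175  -0.67459919 -0.59885079  0.29058268]
 [ 0.31303253  0.51060533 -0.80080761  1.18537309]
 [ 0.          0.          0.          1.        ]]
```

View pics/top0.png

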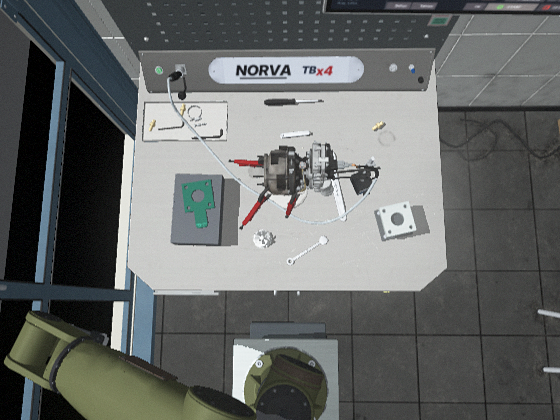

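View pics/side0.png

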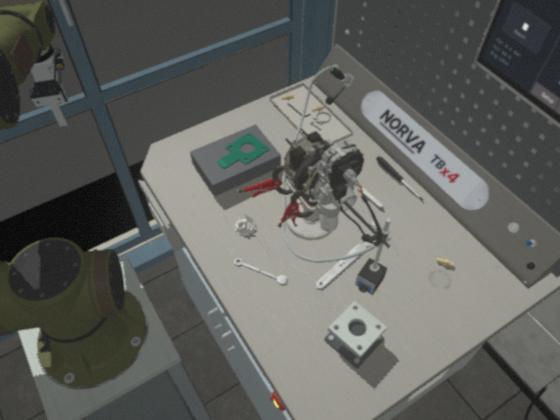

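The top view shows the plate at about (197,210) with the gasket on it, body around (198,196) and tab end near (202,226). The flange is at about (395,222), the impeller at (263,239) and the spanner at (307,250). The side view shows the plate at about (237,158) and the flange at (357,325).

```bash
cat > h.py <<'E'
from station import ctrl
import cv2,numpy as np
def onplane(c,px,z):
    K,T=c["intrinsics"],c["camera_from_world"];R,t=T[:3,:3],T[:3,3]
    d=(R.T@np.linalg.inv(K)@np.c_[np.reshape(px,(-1,2)),np.ones(np.size(px)//2)].T).T
    o=-R.T@t
    return (o+d*((z-o[2])/d[:,2])[:,None])[:,:2]
def mask(c,lo,hi):
    return cv2.inRange(cv2.cvtColor(c["color"],cv2.COLOR_RGB2HSV),lo,hi)
def biggest(m,roi):
    x0,y0,x1,y1=roi;k=np.zeros_like(m);k[y0:y1,x0:x1]=m[y0:y1,x0:x1]
    cs,h=cv2.findContours(k,cv2.RETR_CCOMP,cv2.CHAIN_APPROX_NONE)
    i=max(range(len(cs)),key=lambda i:cv2.contourArea(cs[i]) if h[0][i][3]<0 else 0)
    holes=[cs[j] for j in range(len(cs)) if h[0][j][3]==i]
    return cs[i],max(holes,key=cv2.contourArea) if holes else None
def gasket(c,roi,z):
    """body centre (port hole), axis angle of -tab direction, tab_end"""
    o,hl=biggest(mask(c,(65,90,40),(95,255,255)),roi)
    P=onplane(c,o,z); 
    if hl is None: return None
    H=onplane(c,hl,z);ctr=(H.min(0)+H.max(0))/2
    far=P[np.linalg.norm(P-ctr,axis=1)>.075]
    v=ctr-far.mean(0)
    u=v/np.linalg.norm(v);
    return ctr,np.arctan2(v[1],v[0]),ctr+u*((P-ctr)@u).min(),np.ptp(H,0)
E
python3 - <<'E'
from h import *
for n,groi,proi,froi in(("top",(165,165,230,250),(160,165,235,250),(370,195,420,245)),("side",(185,120,285,200),(180,120,290,210),(320,295,390,350))):
    c=ctrl.camera(n);print(n)
    print("gasket",gasket(c,groi,.063))
    g=c["color"].astype(int)
    hsv=cv2.cvtColor(c["color"],cv2.COLOR_RGB2HSV)
    print("hsv",[(p,hsv[p[1],p[0]]) for p in ([(180,230),(193,200),(176,180),(215,230),(225,230),(385,230),(410,212),(230,260)] if n=="top" else [(205,160),(230,180),(240,140),(345,320),(340,350),(250,260)])])
E
python3 - <<'E'
import cv2
a=cv2.imread('pics/top0.png')[160:260,160:260]
b=cv2.imread('pics/top0.png')[185:255,355:435]
import numpy as np
cv2.imwrite('pics/c1.png',np.hstack([cv2.resize(a,(400,400),interpolation=0),cv2.resize(b[:,:70],(400,400),interpolation=0)]))
E
```

```text
top
gasket (array([0.58536269, 0.27373734]), np.float64(0.16526496387172), array([0.48456617, 0.25692587]), array([0.04459581, 0.04684932]))
hsv [((180, 230), array([108,  25, 135], dtype=uint8)), ((193, 200), array([89, 60, 89], dtype=uint8)), ((176, 180), array([105,  24, 129], dtype=uint8)), ((215, 230), array([106,  21, 133], dtype=uint8)), ((225, 230), array([ 30,   9, 117], dtype=uint8)), ((385, 230), array([ 85,  12, 226], dtype=uint8)), ((410, 212), array([ 86,   8, 234], dtype=uint8)), ((230, 260), array([ 30,   4, 204], dtype=uint8))]
side
gasket (array([0.58390529, 0.27134052]), np.float64(0.1615405469897253), array([0.48486057, 0.25520014]), array([0.04423052, 0.04575906]))
hsv [((205, 160), array([ 96,  11, 113], dtype=uint8)), ((230, 180), array([120,   8,  67], dtype=uint8)), ((240, 140), array([ 81, 159, 112], dtype=uint8)), ((345, 320), array([ 63,  13, 191], dtype=uint8)), ((340, 350), array([60,  4, 64], dtype=uint8)), ((250, 260), array([ 21,  15, 165], dtype=uint8))]
```

View pics/c1.png

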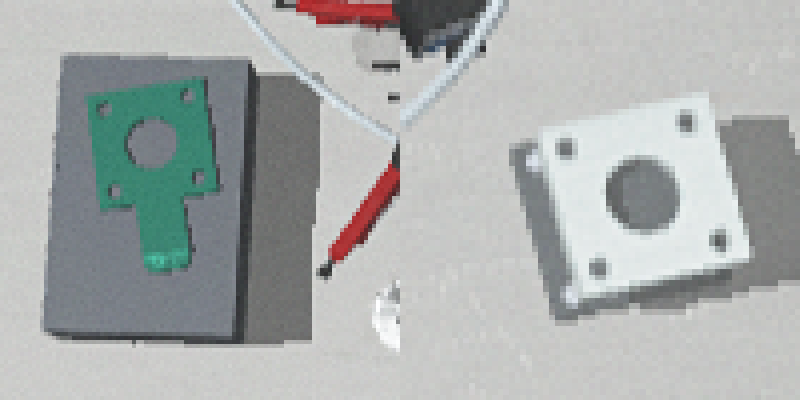

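The crop shows the plate's top corners at pixels (175.5,173.5), (223.5,175), (219,243.5) and (170.7,242.5). The flange's top corners are at (379.5,207.7), (408.9,201.6), (415.9,230.1) and (387,237.1).

Run:
```python
from h import *
c=ctrl.camera("top")
P=onplane(c,[(175.5,173.5),(223.5,175),(219,243.5),(170.7,242.5)],.06)
F=onplane(c,[(379.5,207.7),(408.9,201.6),(415.9,230.1),(387,237.1)],.07)
ang=lambda v:np.arctan2(v[1],v[0])
for Q in(P,F):
    print(Q,Q.mean(0),[np.linalg.norm(Q[i]-Q[i-1]) for i in range(4)],"yaw",ang(Q[0]-Q[3]),ang(Q[1]-Q[2]), ang(Q[0]-Q[1])-np.pi/2)
# flange: bright mask in both views
for n,roi in(("top",(370,195,420,240)),("side",(322,298,390,352))):
    c=ctrl.camera(n);m=mask(c,(0,0,212 if n=="top" else 172),(180,60,255));o,h=biggest(m,roi)
    box=cv2.minAreaRect(onplane(c,o,.07).astype(np.float32));H=onplane(c,h,.07)
    print(n,box,(H.min(0)+H.max(0))/2,np.ptp(H,0))
o=ctrl.get_obs();print(o["ee_pos"],o["time_s"])
```

```text
[[0.65539951 0.34639208]
 [0.65007459 0.19476858]
 [0.43422386 0.20290842]
 [0.43714288 0.35138878]] [0.54421021 0.27386446] [np.float64(0.21831382094474164), np.float64(0.1517169750362566), np.float64(0.21600415851096286), np.float64(0.14850904759544553)] yaw -0.022889700339224005 -0.03769266284985263 -0.035104930756377994
[[ 0.54309674 -0.28606675]
 [ 0.56195297 -0.37578967]
 [ 0.4742039  -0.39275257]
 [ 0.45289408 -0.30543934]] [ 0.50803692 -0.34001208] [np.float64(0.09225950422985044), np.float64(0.09168292569090222), np.float64(0.08937358572813574), np.float64(0.08987607076759106)] yaw 0.21155380754409991 0.19095608185540636 0.20714608127600131
top ((0.5095958113670349, -0.33465826511383057), (0.09220196306705475, 0.10162919759750366), 14.135176658630371) [ 0.50976424 -0.33765452] [0.04612754 0.04275216]
side ((0.5097959637641907, -0.338592529296875), (0.09157119691371918, 0.09161919355392456), 12.931154251098633) [ 0.50923817 -0.33912185] [0.04641934 0.04680641]
[0.17339812 0.52188602 0.20533227] 0.35
```

Plate front edge x≈0.435 with yaw≈-0.03. Gasket centre (0.5845,0.2725) with yaw 0.163. Flange (0.509,-0.339) with yaw≈0.21. I'll close the fingers and go above the solid strip at (0.552,0.267), turning the gripper's long body away from the turbocharger.

```bash
python3 -m pendant '[[[2.9,-1.95,0],-0.065],[[2.9,-1.95,0],-0.065],[[2.9,-1.95,0],-0.065],[[2.9,-1.95,0],-0.065],[[2.9,-1.95,0],-0.065],[[2.9,-1.95,0],-0.065],[[2.9,-1.95,0],-0.065],[[2.9,-1.95,0],-0.065],[[2.9,-1.95,0],-0.065],[[2.9,-1.95,0],-0.065],[[2.9,-1.95,0],-0.065],[[2.9,-1.95,0],-0.065],[[2.9,-1.95,0],-0.065],[[0,0,-3],0],[[0,0,-3],0],[[0,0,-3],0],[[0,0,-2],0],[[0,0,0],0],[[0,0,0],0]]' 0 10
```

```text
time_s: 1.93
ee_pos: [0.5503, 0.2684, 0.0953]
eef_rot: [-3.14, -0.0, 1.976]
force: [-0.6, 0.2, 0.0]
grip_width: 0.0001
grip_force: 0.0
```

```bash
python3 -m pendant '[[[0.1,-0.1,-1],0],[[0,0,-1],0],[[0,0,-0.5],0],[[0,0,-0.3],0],[[0,0,-0.2],0],[[0,0,-0.1],0],[[0,0,0],0],[[0,0,0],0]]'
```

```text
time_s: 2.6
ee_pos: [0.5516, 0.2675, 0.0647]
eef_rot: [3.141, -0.0, 1.976]
force: [0.5, -0.1, 0.1]
grip_width: 0.0005
grip_force: 0.0
```

```bash
python3 -m pendant '[[[0,0,-0.1],0],[[0,0,-0.1],0],[[0,0,0],0],[[0,0,0],0]]'
```

```text
time_s: 2.93
ee_pos: [0.5516, 0.2675, 0.0633]
eef_rot: [3.141, 0.0, 1.976]
force: [-2.0, -0.6, 6.5]
grip_width: 0.0005
grip_force: 3.5
```

```bash
python3 -m pendant '[[[-0.3,0.01,0],0],[[-0.5,0.01,0],0],[[-0.5,0.02,0],0],[[-0.5,0.02,0],0],[[-0.5,0.01,0],0],[[-0.5,0.02,0],0],[[-0.5,0.01,0],0],[[-0.5,0.02,0],0],[[-0.5,0.01,0],0],[[-0.2,0,0],0],[[0,0,0],0],[[0,0,0],0]]'
python3 - <<'E'
from h import *
for n,r in(("top",(165,165,230,260)),("side",(165,120,285,210))):
    c=ctrl.camera(n);cv2.imwrite(f"pics/{n}1.png",c["color"][:,:,::-1])
    print(n,gasket(c,r,.063))
    o,h=biggest(mask(c,(65,90,40),(95,255,255)),r);P=onplane(c,o,.063);print(P.min(0),P.max(0))
E
```

```text
time_s: 3.93
ee_pos: [0.5065, 0.269, 0.0633]
eef_rot: [3.14, -0.0, 1.976]
force: [0.3, -0.1, 9.3]
grip_width: 0.0006
grip_force: 4.1
top (array([0.57731351, 0.24688146]), np.float64(0.23102929663084523), array([0.50027922, 0.22876073]), array([0.01588694, 0.01267493]))
[0.50023188 0.22597243] [0.58845251 0.26279777]
side (array([0.51063343, 0.23510783]), np.float64(-2.214390246937173), array([0.57623809, 0.3225638 ]), array([0.0160731 , 0.01467869]))
[0.43812483 0.22299307] [0.58974521 0.32431848]
```

The gasket follows the fingers: its tab end has moved from x=0.485 to 0.438. I'll slide it the remaining 5.2 cm.

```bash
python3 -m pendant '[[[-0.3,0.01,0],0],[[-0.5,0.01,0],0],[[-0.5,0.02,0],0],[[-0.5,0.02,0],0],[[-0.5,0.01,0],0],[[-0.5,0.02,0],0],[[-0.5,0.01,0],0],[[-0.5,0.02,0],0],[[-0.5,0.01,0],0],[[-0.5,0.01,0],0],[[-0.3,0.01,0],0],[[-0.2,0,0],0],[[0,0,0],0],[[0,0,0],0]]'; python3 -m pendant '[[[0,0,0.5],0],[[0,0,1],0],[[0,0,2],0],[[0,0,3],0],[[-3,0,3],0.11],[[-4,0,1],0.12],[[-4,0,0],0.12],[[-4,0,0],0.12],[[-4,0,0],0.12],[[0,0,0],0.12],[[0,0,0],0.12],[[0,0,0],0.12],[[0,0,0],0.12],[[0,0,0],0.12],[[0,0,0],0.12],[[0,0,0],0]]' 1
python3 - <<'E'
from h import *
for n,r in(("top",(165,165,230,270)),("side",(155,120,285,215))):
    c=ctrl.camera(n);cv2.imwrite(f"pics/{n}2.png",c["color"][:,:,::-1])
    print(n,gasket(c,r,.063))
    o,h=biggest(mask(c,(65,90,40),(95,255,255)),r);P=onplane(c,o,.063);print(P.min(0),P.max(0))
E
```

```text
time_s: 5.2
ee_pos: [0.4536, 0.2705, 0.0633]
eef_rot: [3.14, -0.0, 1.976]
force: [-0.1, 0.6, 7.7]
grip_width: 0.0005
grip_force: 4.0
time_s: 6.53
ee_pos: [0.2638, 0.2701, 0.1674]
eef_rot: [3.141, 0.0, -2.991]
force: [-0.6, -0.5, 0.7]
grip_width: 0.0937
grip_force: 0.0
top (array([0.48630471, 0.27637275]), np.float64(0.1521574601937738), array([0.38787691, 0.26127956]), array([0.04659952, 0.04628623]))
[0.38654869 0.2243618 ] [0.53779557 0.32882043]
side (array([0.48589977, 0.27503045]), np.float64(0.175503924590032), array([0.39003967, 0.25803174]), array([0.04490293, 0.04490268]))
[0.38883209 0.22268672] [0.53569779 0.32625368]
```

View pics/top2.png

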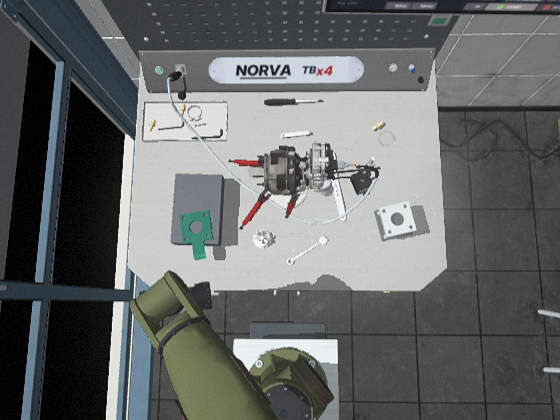

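View pics/side2.png

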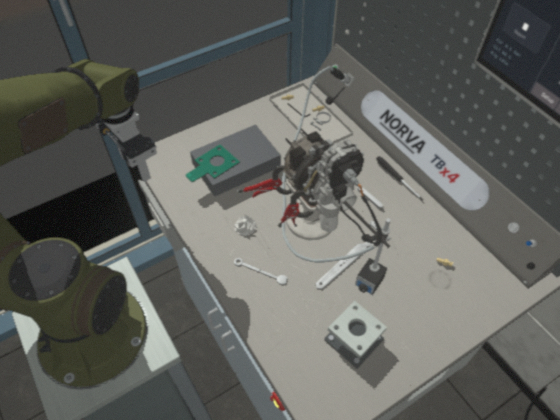

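Top view: the tab hangs over the front edge at about (199,250) with the body still on the granite, and the side view agrees. Gasket centre is (0.486,0.2757) with yaw 0.163, so step 1 is met. Next I'll go above the tab at (0.409,0.263), part-open, and descend.

```bash
python3 -m pendant '[[[3,-0.2,0],0.01],[[3,-0.2,0],0],[[3,-0.2,0],0],[[3,-0.1,0],0],[[2.5,0,0],0],[[0,0,-2.5],0],[[0,0,-2.5],0],[[0,0,-2.5],0],[[0,0,-2],0],[[0,0,-1.5],0],[[0,0,-1],0],[[0,0,-0.5],0],[[0,0,0],0],[[0,0,0],0]]' 0.6
```

```text
time_s: 7.8
ee_pos: [0.4093, 0.2634, 0.0426]
eef_rot: [3.141, 0.001, -2.988]
force: [0.0, -0.2, 0.6]
grip_width: 0.0563
grip_force: 0.0
```

```bash
python3 -m pendant '[[[0,0,0],0],[[0,0,0],0],[[0,0,0],0],[[0,0,0],0],[[0,0,0],0],[[0,0,0],0],[[0,0,0],0],[[0,0,0],0]]' 0 25; python3 -m pendant '[[[0,0,0.3],0],[[0,0,0.5],0],[[0,0,1],0],[[0,0,1],0],[[0,0,1.5],0],[[0,0,1.5],0],[[0,0,1.5],0],[[0,0,1],0],[[0,0,0.5],0],[[0,0,0],0],[[0,0,0],0],[[0,0,0],0]]'
python3 - <<'E'
from h import *
for n,r in(("top",(150,150,240,290)),("side",(135,90,285,215))):
    c=ctrl.camera(n);cv2.imwrite(f"pics/{n}3.png",c["color"][:,:,::-1])
    o,h=biggest(mask(c,(65,90,40),(95,255,255)),r);P=onplane(c,o,.15);print(P.min(0),P.max(0))
E
```

```text
time_s: 8.47
ee_pos: [0.4091, 0.2633, 0.0421]
eef_rot: [3.141, 0.0, -2.987]
force: [0.8, 0.9, 2.1]
grip_width: 0.0352
grip_force: 25.0
time_s: 9.47
ee_pos: [0.4086, 0.2631, 0.1292]
eef_rot: [-3.141, -0.001, -2.987]
force: [-0.0, 1.0, -0.1]
grip_width: 0.0352
grip_force: 25.0
[0.45928072 0.22787994] [0.53567753 0.32590091]
[0.43645628 0.22328891] [0.53451136 0.3223115 ]
```

View pics/side3.png

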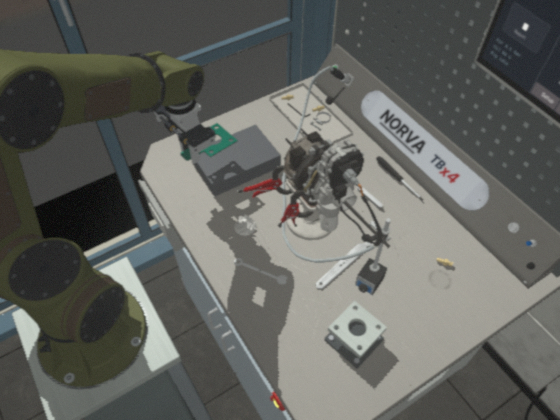

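The gasket is gripped, level and clear of the plate, seen near (215,140). I'll carry it raised round the turbocharger's front.

```bash
python3 -m pendant '[[[-0.8,-0.6,1],0],[[-1.4,-1,2],0],[[-1.6,-1.2,2],0],[[-1.6,-1.2,2],0],[[-1.6,-1.2,2],0],[[-1,-1.2,2],0],[[0,-1.6,1],0],[[0,-2,0],0],[[0,-2,0],0],[[0,-2,0],0],[[0,-2,0],0],[[0,-2,0],0],[[0,-2,0],0],[[0,-2,0],0],[[0,-2,0],0],[[0,-2,0],0],[[0,-2,0],0],[[0,-2,0],0],[[0,-2,0],0]]'; python3 -m pendant '[[[0,-2,0],0],[[0,-2,0],0],[[0,-2,0],0],[[0,-2,0],0],[[0,-2,0],0],[[0,-2,0],0],[[0,-2,0],0],[[0,-2,0],0.01],[[0,-2,0],0.01],[[0,-2,0],0.01],[[0,-2,0],0.01],[[0,-2,0],0.015],[[0,-1.4,0],0],[[0,-0.7,0],0],[[0,0,0],0],[[0,0,0],0]]'
```

```text
time_s: 11.15
ee_pos: [0.3287, -0.0577, 0.2496]
eef_rot: [3.141, -0.001, -2.987]
force: [0.1, -0.1, -0.3]
grip_width: 0.035
grip_force: 25.0
time_s: 12.48
ee_pos: [0.3415, -0.3049, 0.2494]
eef_rot: [-3.133, -0.014, -2.954]
force: [-0.2, -0.6, -0.0]
grip_width: 0.0354
grip_force: 25.0
```

```bash
python3 -m pendant '[[[1.5,0,0],0],[[1.5,0,0],0],[[1.5,0,0],0],[[0.5,0,0],0],[[0,0,0],0],[[0,0,0],0],[[0,0,0],0]]'; python3 -c "
from station import ctrl
o=ctrl.get_obs();print(o['qpos'],o['joint_vel'])"
```

```text
time_s: 13.07
ee_pos: [0.391, -0.3052, 0.2498]
eef_rot: [-3.132, -0.014, -2.955]
force: [-0.3, -0.9, -0.7]
grip_width: 0.0355
grip_force: 25.0
[-0.72739682  0.14726307  1.6036597  -0.01717131  1.39166335 -2.48199207] [-0.00490248 -0.00088641 -0.00402944 -0.000789    0.00087422  0.00127094]
```

Joint 6 is close to its end stop, so I can't turn further. I'll ease the yaw back slightly, which leaves about 0.05 rad of error (0.14 allowed), then move over the flange.

```bash
python3 -m pendant '[[[0,0,0],-0.02],[[0,0,0],-0.02],[[1,-1,0],0],[[1.6,-1.8,0],0],[[1.5,-1.8,0],0],[[0,0,-1],0],[[0,0,-2.5],0],[[0,0,-2.5],0],[[0,0,-2],0],[[0,0,-1],0],[[0,0,0],0],[[0,0,0],0]]'
python3 - <<'E'
from h import *
o=ctrl.get_obs();print(o["qpos"],o["ee_pos"],o["eef_rot"])
z=o["ee_pos"][2]+.020
for n,r in(("top",(350,170,450,290)),("side",(270,200,440,380))):
    c=ctrl.camera(n);cv2.imwrite(f"pics/{n}4.png",c["color"][:,:,::-1])
    co,h=biggest(mask(c,(65,90,40),(95,255,255)),r)
    P=onplane(c,co,z);print(n,P.min(0),P.max(0))
    if h is not None:
        H=onplane(c,h,z);print("hole",(H.min(0)+H.max(0))/2,np.ptp(H,0))
E
```

```text
time_s: 14.07
ee_pos: [0.4325, -0.3514, 0.1603]
eef_rot: [-3.132, -0.014, -2.995]
force: [-0.1, 0.1, 0.2]
grip_width: 0.035
grip_force: 25.0
[-0.73989262  0.35742371  1.55319394 -0.01786852  1.23231132 -2.45101337] [ 0.4324807  -0.35142726  0.16027358] [-3.13192973 -0.01386953 -2.99539044]
top [ 0.52015072 -0.37736079] [ 0.55750494 -0.31500683]
hole [ 0.54598124 -0.36590905] [0.01729145 0.01675545]
side [ 0.5149616 -0.3815597] [ 0.55791606 -0.32631583]
hole [ 0.54651425 -0.36817963] [0.01488195 0.0153409 ]
```

View pics/side4.png

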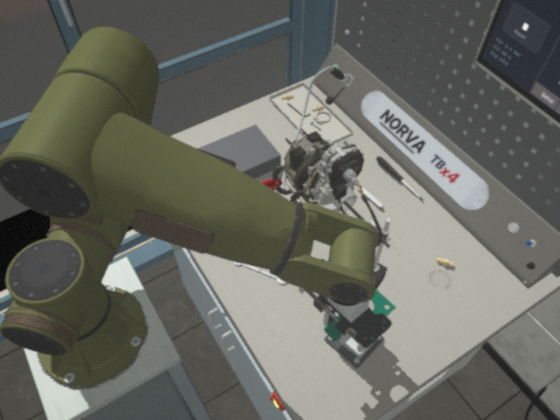

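The far corner and bolt hole are visible near (383,303). The hole measures (0.546,-0.367), against (0.5466,-0.3667) expected for a centred gasket. I'll lower it.

```bash
python3 -m pendant '[[[0,0,-1.5],0],[[0,0,-2.5],0],[[0,0,-2.5],0],[[0,0,-2],0],[[0,0,-1],0],[[0,0,-0.5],0],[[0,0,-0.3],0],[[0,0,-0.1],0],[[0,0,0],0],[[0,0,0],0]]'; python3 -m pendant '[[[0,0,-0.1],0],[[0,0,-0.1],0],[[0,0,0],0],[[0,0,0],0]]'
```

```text
time_s: 15.0
ee_pos: [0.4329, -0.3517, 0.0567]
eef_rot: [-3.131, -0.013, -2.995]
force: [0.8, -0.3, 0.2]
grip_width: 0.0352
grip_force: 25.0
time_s: 15.33
ee_pos: [0.4326, -0.3514, 0.0538]
eef_rot: [-3.132, -0.014, -2.995]
force: [-0.0, 0.6, 0.1]
grip_width: 0.0352
grip_force: 25.0
```

```bash
python3 -m pendant '[[[0,0,-0.1],0],[[0,0,-0.05],0],[[0,0,0],0],[[0,0,0],0]]'
```

```text
time_s: 15.67
ee_pos: [0.4326, -0.3514, 0.0523]
eef_rot: [-3.132, -0.014, -2.995]
force: [0.3, -1.6, 3.0]
grip_width: 0.0353
grip_force: 25.0
```

Contact (3 N) at the expected height. Release by opening part-way, then rise and clear the view.

```bash
python3 -m pendant '[[[0,0,0],0],[[0,0,0],0],[[0,0,0],0],[[0,0,0],0],[[0,0,0],0],[[0,0,0],0]]' 0.6; python3 -m pendant '[[[0,0,0.5],0],[[0,0,1],0],[[0,0,2],0],[[0,0,3],0],[[0,0,3],0],[[-2,1,2],0],[[-3,2,0],-0.1],[[-2,3,0],-0.1],[[-2,3,0],-0.1],[[0,3.5,0],-0.1],[[0,3.5,0],-0.1],[[0,3.5,0],-0.1],[[0,3.5,0],-0.1],[[0,3.5,0],-0.1],[[0,3.5,0],0],[[0,0,0],0]]'
python3 - <<'E'
from h import *
for n,r in(("top",(350,170,450,290)),("side",(290,270,440,400))):
    c=ctrl.camera(n);cv2.imwrite(f"pics/{n}5.png",c["color"][:,:,::-1])
    print(n,gasket(c,r,.073))
    a=cv2.resize(c["color"][r[1]:r[3],r[0]:r[2],::-1],(390,500),interpolation=0)
    b=a if n=="top" else np.hstack([b,a])
cv2.imwrite("pics/c5.png",b)
E
```

```text
time_s: 16.17
ee_pos: [0.4325, -0.3513, 0.0521]
eef_rot: [-3.132, -0.014, -2.995]
force: [-0.6, 0.2, -0.2]
grip_width: 0.0563
grip_force: 0.0
time_s: 17.5
ee_pos: [0.3424, -0.048, 0.1682]
eef_rot: [-3.133, -0.013, 2.494]
force: [-0.7, 0.5, -0.1]
grip_width: 0.056
grip_force: 0.0
top (array([ 0.47099887, -0.31007795]), np.float64(2.347064562468243), array([ 0.54573224, -0.38618855]), array([0.01824263, 0.01530062]))
side (array([ 0.50890874, -0.33966511]), np.float64(0.15205625410080928), array([ 0.41082555, -0.35469529]), array([0.04327692, 0.04365289]))
```

View pics/c5.png

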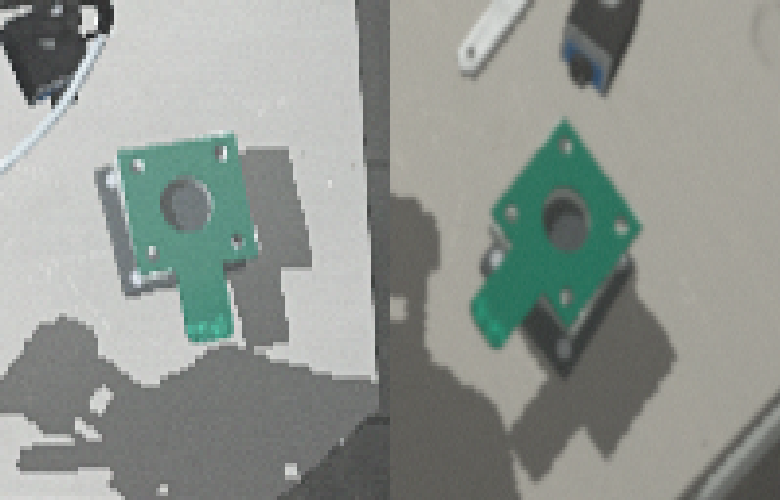

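The crop shows the gasket flat on the flange, port over port, with the tab out over the front. Measured in the same camera, its centre is within 1 mm of the flange's and its yaw is about 0.06 rad off (0.14 allowed). Handing in.

```bash
python3 -c "
from station import ctrl
print(ctrl.hand_in())"
```

```text
the job is handed in; nothing more can be done
None
```

The job is handed in after about 17.5 s of the 64 s allowed, and no verdict came back: the gasket lies released and flat on the flange, its centre within about 1 mm, tab out over the front and about 0.06 rad off square (0.14 allowed, joint 6 at its stop), and the spanner and compressor wheel were never approached.

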